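# Set up a culture flask for the clarity check

## Robot

A 6-joint arm with a two-finger parallel gripper is mounted at the origin on the work surface. World frame = base frame: x ahead of the robot, y to its left, z up, the work surface at z = 0. Lengths are in m, angles in rad, forces in N, time in s.
With the tool pointing down it reaches from about 0.25 to 0.8 m from the base axis. Payload 8.5 kg.
Tool frame: the origin (TCP) lies midway between the tips of the shut fingers; the grasp point (between the pads) lies 19 mm behind it; z points along the fingers, y is the line along which they close (so a half turn about z gives the same grasp; the last joint's range is limited). The gripper opens to 85 mm and grips with 20 to 120 N. Pads are 22 mm wide; open, the fingers measure 114 mm over their backs; the gripper's body (76 mm by 85 mm) begins 54 mm behind the grasp point. The pads swing forward as they close: fully open they stand 13 mm farther back than shut.
Start: joints at [0, 0.238, -0.013, 1.319, 0, 1.571], TCP at [0.525, -0, 0.231] pointing down, gripper open.
Joint ranges: [-2.66, 2.66], [-1.03, 1.9], [-1.14, 1.46], [-1.82, 2.27], [-1.45, 1.34], [-3.14, 3.14]. Speed limits (rad/s): [2.22, 2.22, 2.79, 3.14, 3.14, 3.14].

## Interface

Orientations are given as a unit quaternion [w, x, y, z].
In Python, from cell import r gives the robot as it stands.
- The arm moves only by the tool arm_command, never from a script. Its argument "deltas" is one flat list of numbers, 7 for each row, row after row: the shift along the tool's x, y, z in units of 400 mm (1.0 is 400 mm), then the turn, a rotation vector about the tool's x, y, z in units of 30 degrees (1.0 is 30 degrees), then the closure, from 0 (fully open) to 1 (shut). In form: [x, y, z, ax, ay, az, grip, x, y, z, ax, ay, az, grip, ...]. A call has 1 to 20 rows; each row is the pose to reach, as a shift and turn from the pose commanded when the call began, along the tool's axes at that moment; what a row does not reach only later rows make up. A row lasts 1/10 s, in which the tool goes at most 50 mm and 8.59 degrees, less where a joint would pass 70% of its speed; a pose out of reach is approached as far as the arm can. A call with a number of a shift or a turn outside -1 to 1 is refused whole. A call with a gripper value outside its range is refused whole. The fingers move at their own pace and stop on an object; "newtons" is the grip in N (left out, the last holds). Time passes only in rows, so rows that repeat a pose let the fingers close. It gives the time, the measured TCP pose, the force, the opening and the grip force at its end, in the units of the state.
- r.state(): the state, without advancing time (a new reading comes with each control period).
- r.read_camera(name): name is "scene" or "side" or "wrist"; returns (picture, depth): 384x512x3 uint8, red, green, blue; 384x512 float32, m along the optical axis (not along the pixel's ray), 0 where there is no reading.
- r.camera_info(name): a dict with "camera_matrix" (3x3 intrinsics, pixels), "origin" and "attitude" of the camera in the world; the wrist camera has in their place "tool_from_camera" (4x4, takes a point from camera to tool coordinates, whose origin is the TCP and whose axes are the flange's). Camera axes: x right, y down, z forward; pixel columns grow to the right and rows downward; lengths in m; the calibration is good to about 2 mm. A picture is of the moment at which its call begins: read the wrist's pose just before it. camera_info takes no time and is no camera call.
- r.hand_in(): hands the job in; it is judged then, once.
The state is a dict: "t": time; "joints": joint angles; "qvel": joint speeds; "effort": joint torques, N m; "ee_pos": TCP position; "tcp_rot": TCP orientation; "force": force on the tool from outside, world axes, zero at the start; "ft_torque": the same for the moment, N m; "width": finger opening in m; "finger_force": force on a finger pad.
Only numpy, scipy, OpenCV 4.12 (cv2) and the standard library are available. Lean on these libraries where they do the work, as an engineer would, in place of code of your own. Each camera call takes 0.05 s, during which the arm holds its last target. There are 200 camera calls.

## Task

Turn the flask carousel until the flask with the red cap stands at the red arrow beside the blue easel, clicked into its stop, and let go of it. Then take the white contrast board out of its black rack and leave it leaning on the blue easel, standing on the ledge, centred and resting back against the panel. Leave the canister, the loose flask and the small bottle where they are.

Things in the scene. Friction and masses are not known exactly. Their poses are not given: they have to be found in the camera images.
- stand: Fixed stand under the carousel. Origin on the carousel's axis at bench level, z up; blue easel and red arrow towards its -y. White ring lamp concentric above: radii 94 to 121, 215 to 233 high, on a post (radius 10) 175 from the axis towards +x. The gripper's body clears the ring at the posts only if the tool is tilted outward, 20 degrees or more.
- carousel: Disc, radius 142, top 50 high, turns either way about the stand's z. Three clamped flasks (at radius 75, 31 radius at the foot, tops 165 high), the red-capped one on its -y. To turn it by: six yellow posts, diameter 14, 50 to 100 high, at radius 130, 0, 60, ... 300 degrees from its x. Sprung stops 120 degrees apart pull it home in the last 4 degrees, need 4-6 N at a post. Origin on axis, z=0.
- red_flask (a point): Centre of the top of the red cap (diameter 30) on the carousel's marked flask; the other two flasks have silver caps.
- station (a point): Where the centre of the red cap's top is when that flask is in its stop at the red arrow (on the stand, 75 from the axis towards the easel).
- board: Loose white board, 110 wide (its x), 8 thick (y), 140 tall (z), 0.14 kg; origin at the centre of its lower edge face. Both faces are alike. Starts upright in the rack, standing on the rack's floor.
- board_mid (a point): Centre of the board.
- easel_seat (a point): Where the board's centre is when it leans right: z up along the board (28 degrees from vertical, top away from the carousel), y out of its front face to the carousel, x across. The ledge lies 70 below along z, 16 deep, 100 wide, with a front lip 8 high. Back panel 100 wide, up to 80 above the ledge, its face 4 behind this point.
- rack: Black rack fixed to the bench, base 130 by 90 by 10; the board stands in a slot 12 wide (its y) and 114 long (its x), floor 10 and wall tops 44 above the bench. Origin under its centre.
- canister: Bystander: yellow canister with red screw cap, 100 by 75, 172 tall; origin under its centre. Not to be moved.
- broth_flask: Bystander: loose amber conical flask with silver cap, 80 diameter, 133 tall; origin under its centre. Not to be moved.
- media_bottle: Bystander: small jar with blue cap, 56 diameter, 100 tall; origin under its centre. Not to be moved.
There are look-alikes about, which are no part of the job. Of the things that look like the board, the largest one is meant.

How it is judged:
On the way, in this order (a step that is already met when the one before it is completed fails the run):
1. the red-capped flask is clicked into the stop at the arrow and the carousel is let go (horizontal distance between red_flask and station below 0.004 m and angular speed of carousel below 0.05 rad/s and contact force between the fingers and carousel below 0.1 N), for 0.2 s.
2. the board leans on the easel and is let go (distance between board_mid and easel_seat below 0.02 m and angle between the z axis of board and the z axis of easel_seat, either way round below 0.16 rad and angle between the y axis of board and the y axis of easel_seat, either way round below 0.2 rad and linear speed of board below 0.02 m/s and contact force between the fingers and board below 0.1 N and contact force between board and stand above 0.2 N), for 0.2 s.
At the end, for the whole second after the job is handed in: The red cap's centre is within 4 mm of the station and the carousel is still and untouched; the board rests on the easel, its centre within 20 mm of the seat, its long axis within 0.16 rad of the easel's slope and its face within 0.2 rad of the panel, at rest and released (all of step 1 and all of step 2).
It fails at once if the canister is moved more than 30 mm or tipped (distance of canister from where it was at the start of the episode above 0.03 m or angle between canister's own z axis and vertical above 0.4 rad).
It fails at once if the broth flask is moved more than 30 mm or tipped (distance of broth_flask from where it was at the start of the episode above 0.03 m or angle between broth_flask's own z axis and vertical above 0.4 rad).
It fails at once if the media bottle is moved more than 30 mm or tipped (distance of media_bottle from where it was at the start of the episode above 0.03 m or angle between media_bottle's own z axis and vertical above 0.4 rad).
It also fails if it takes over 72 s, if anything falls off the work surface, if the arm or the gripper's body presses on something with over 40 N, if the wrist force passes 120 N, or if a joint passes its speed limit or range.

## Working session

There is one attempt and no reset: what is moved stays moved. The work goes in short steps, Python scripts to look and compute and a tool call to move; the robot and the scene stay as the last step left them, time stands still between calls to the robot, and variables do not carry over. Pictures are saved under pics/ and viewed, at most 10 in all, crops included, and the job is handed in when it is done.

Besides the shell and the picture viewer there is one more tool, called as a command line: name --argument value ..., lists and objects as JSON in quotes. arm_command: Moves the arm, as the interface text tells. Shifts and turns lie within -1 to 1; 1 stands for 400 mm of shift or 30 degrees of turn. Its arguments: {"type":"object","properties":{"deltas":{"type":"array"},"newtons":{"type":"number"}},"required":["deltas"]}

```bash
ls; mkdir -p pics; cat > h.py <<'E'
import numpy as np, cv2
from cell import r
from scipy.spatial.transform import Rotation as R
def cam(n):
    s=r.state(); i=r.camera_info(n); K=np.array(i["camera_matrix"])
    if n=="wrist":
        q=s["tcp_rot"]; T=np.eye(4); T[:3,:3]=R.from_quat([q[1],q[2],q[3],q[0]]).as_matrix(); T[:3,3]=s["ee_pos"]
        T=T@np.array(i["tool_from_camera"])
    else:
        a=np.array(i["attitude"]); T=np.eye(4); T[:3,:3]=a if a.shape==(3,3) else R.from_quat([a[1],a[2],a[3],a[0]]).as_matrix(); T[:3,3]=i["origin"]
    p,d=r.read_camera(n)
    return p,d,K,T
def pts(d,K,T):
    v,u=np.mgrid[:d.shape[0],:d.shape[1]]
    P=np.stack([(u-K[0,2])/K[0,0]*d,(v-K[1,2])/K[1,1]*d,d],-1)
    return P@T[:3,:3].T+T[:3,3]
def plane(u,v,z,K,T):
    d=T[:3,:3]@np.array([(u-K[0,2])/K[0,0],(v-K[1,2])/K[1,1],1]); return T[:3,3]+d*(z-T[2,3])/d[2]
E
python3 - <<'E'
from h import *
for n in ["scene","side","wrist"]:
    p,d,K,T=cam(n); np.savez(f"{n}0.npz",p=p,d=d,K=K,T=T); cv2.imwrite(f"pics/{n}0.png",p[...,::-1]); print(n,T.round(3).tolist(),K[0,0],(d>0).mean())
print(r.state())
E
```

```text
pics
scene [[0.422, 0.612, -0.669, 1.249], [0.907, -0.293, 0.304, -0.33], [-0.01, -0.735, -0.678, 0.876], [0.0, 0.0, 0.0, 1.0]] 388.76302995261614 0.9958038330078125
side [[0.863, -0.289, 0.414, -0.051], [-0.505, -0.527, 0.684, -0.863], [0.021, -0.799, -0.601, 0.88], [0.0, 0.0, 0.0, 1.0]] 462.480041338321 0.9953104654947916
wrist [[1.0, -0.0, -0.002, 0.525], [-0.001, -0.953, -0.301, 0.078], [-0.002, 0.301, -0.953, 0.372], [0.0, 0.0, 0.0, 1.0]] 279.73769276183776 0.9960428873697916
{'t': 0.15, 'joints': array([ 2.22438624e-05,  2.38669671e-01, -1.40648409e-02,  1.31922179e+00,
        1.95793631e-05,  1.57074189e+00]), 'qvel': array([ 0.000474  , -0.00271256,  0.00314056, -0.00044738, -0.00155586,
       -0.00093747]), 'effort': array([-5.83120764e-04, -5.39078343e+01,  3.46597445e+01,  1.44879267e-02,
       -3.84108148e-05, -6.07092011e-05]), 'ee_pos': array([5.24669031e-01, 1.76776143e-05, 2.30809664e-01]), 'tcp_rot': array([-4.17041404e-04,  7.07079554e-01,  7.07133769e-01, -4.03183502e-04]), 'force': array([-0.39714114,  0.19048813, -0.36125697]), 'ft_torque': array([-0.03716468, -0.00904825, -0.03518104]), 'finger_force': 0.0, 'width': 0.08541918404741485}
```

View pics/scene0.png

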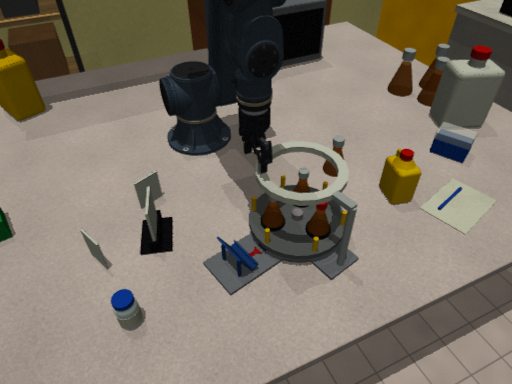

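View pics/side0.png

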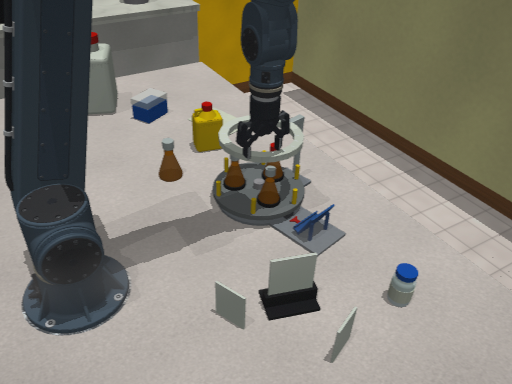

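Scene view: red cap at (322,205), arrow (257,252), easel panel (238,252), ring centre about (302,172). Board candidates: rack board (152,212), loose one (148,190), loose one (95,247). In the side view these are (292,272), (230,304) and (344,335). The rack board is the largest and the only one in a black rack. Next I'll measure.

```bash
python3 - <<'E'
from h import *
import colorsys
for n in ["scene","side"]:
    z=np.load(n+"0.npz"); p,d,K,T=z["p"],z["d"],z["K"],z["T"]; P=pts(d,K,T)
    H=cv2.cvtColor(p,cv2.COLOR_RGB2HSV); h,s,v=[H[...,i].astype(int) for i in range(3)]
    X,Y,Z=P[...,0],P[...,1],P[...,2]
    reg=(X>0.2)&(X<0.95)&(Y>-0.55)&(Y<0.4)&(d>0)
    m={"yellow":(h>20)&(h<32)&(s>150)&(v>100),"red":((h<6)|(h>174))&(s>170)&(v>90),"blue":(h>105)&(h<125)&(s>130),"black":(v<40)&(Z<0.06),"white":(s<60)&(v>130)&(Z>0.02)&(Z<0.19)}
    m["ring"]=(s<60)&(v>130)&(Z>0.222)&(Z<0.245)
    for k,a in m.items():
        a=(a&reg).astype(np.uint8)
        c,l,st,ce=cv2.connectedComponentsWithStats(a)
        for i in range(1,c):
            if st[i,4]<12: continue
            q=P[l==i]; print(n,k,st[i,4],ce[i].round(0),"med",np.median(q,0).round(3),"min",np.percentile(q,3,0).round(3),"max",np.percentile(q,97,0).round(3))
        if k=="ring":
            q=P[a>0][:,:2]; 
            A=np.c_[2*q,np.ones(len(q))]; x=np.linalg.lstsq(A,(q**2).sum(1),rcond=None)[0]; print("ringfit",x[:2],np.sqrt(x[2]+x[0]**2+x[1]**2))
E
```

```text
scene yellow 13 [344. 212.] med [0.667 0.204 0.101] min [0.619 0.198 0.034] max [0.673 0.256 0.102]
scene yellow 18 [267. 230.] med [ 0.633 -0.017  0.099] min [ 0.612 -0.022  0.077] max [ 0.64  -0.006  0.103]
scene yellow 18 [316. 238.] med [0.715 0.084 0.1  ] min [0.693 0.079 0.074] max [0.721 0.097 0.101]
scene red 13 [324. 203.] med [0.668 0.128 0.165] min [0.665 0.099 0.163] max [0.705 0.139 0.213]
scene red 44 [255. 252.] med [ 0.624 -0.047  0.011] min [ 0.611 -0.064  0.009] max [ 0.632 -0.037  0.014]
scene blue 497 [239. 256.] med [ 0.645 -0.101  0.04 ] min [ 0.592 -0.14   0.022] max [ 0.69  -0.074  0.097]
scene blue 376 [122. 300.] med [ 0.683 -0.408  0.1  ] min [ 0.658 -0.428  0.09 ] max [ 0.702 -0.387  0.103]
scene black 19 [300. 206.] med [0.557 0.133 0.054] min [0.544 0.12  0.05 ] max [0.563 0.15  0.057]
scene black 880 [157. 236.] med [ 0.459 -0.278  0.011] min [ 0.385 -0.331  0.007] max [ 0.503 -0.236  0.045]
scene black 12 [262. 215.] med [0.535 0.015 0.05 ] min [0.526 0.006 0.048] max [0.547 0.02  0.057]
scene black 23 [263. 224.] med [ 0.577 -0.002  0.058] min [ 0.563
[... 3041 characters left out ...]
0.664 -0.383  0.078]
side white 96 [407. 285.] med [ 0.663 -0.428  0.073] min [ 0.65  -0.434  0.054] max [ 0.688 -0.404  0.079]
side white 79 [229. 289.] med [ 0.283 -0.259  0.106] min [ 0.266 -0.295  0.103] max [ 0.299 -0.224  0.108]
side white 19 [215. 297.] med [ 0.265 -0.224  0.052] min [ 0.264 -0.226  0.025] max [ 0.266 -0.222  0.085]
side white 119 [346. 320.] med [ 0.454 -0.451  0.105] min [ 0.418 -0.464  0.099] max [ 0.493 -0.434  0.108]
side ring 311 [229. 129.] med [0.512 0.182 0.233] min [0.469 0.105 0.23 ] max [0.605 0.222 0.236]
side ring 383 [293. 137.] med [0.667 0.036 0.233] min [ 0.568 -0.012  0.231] max [0.745 0.146 0.236]
ringfit [0.59766021 0.11255148] 0.11258545829197636
```

```bash
python3 - <<'E'
import cv2,numpy as np
a=cv2.imread("pics/scene0.png")[170:300,70:370];b=cv2.imread("pics/side0.png")[110:360,180:430]
a=cv2.resize(a,None,fx=2.6,fy=2.6,interpolation=2);b=cv2.resize(b[:, :],None,fx=1,fy=1)
cv2.imwrite("pics/crop.png",a)
E
```

```text
(no output)
```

View pics/crop.png

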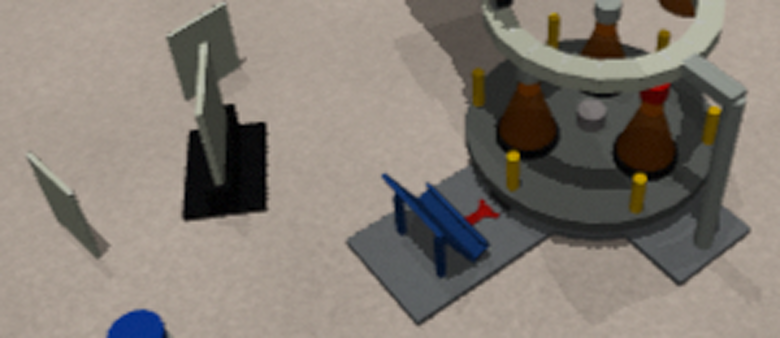

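Crop: the rack board (about (210,115) in the crop) is clearly the largest, and the panel and arrow face the carousel. Now for precise geometry.

```bash
python3 - <<'E'
from h import *
from scipy.optimize import least_squares
D={}
for n in ["scene","side"]:
    z=np.load(n+"0.npz"); p,d,K,T=z["p"],z["d"],z["K"],z["T"]; P=pts(d,K,T)
    H=cv2.cvtColor(p,cv2.COLOR_RGB2HSV); h,s,v=[H[...,i].astype(int) for i in range(3)]
    X,Y,Z=P[...,0],P[...,1],P[...,2]
    D[n]=(P,h,s,v)
    rm=(s<60)&(v>120)&(np.abs(Z-.233)<.0025)&(np.hypot(X-.585,Y-.104)<.15)
    q=P[rm]; f=least_squares(lambda c:(lambda ra:np.maximum(ra-.121,0)+np.maximum(.094-ra,0))(np.hypot(q[:,0]-c[0],q[:,1]-c[1])),[.585,.104],loss="soft_l1",f_scale=.002); print(n,"axis ring",f.x.round(4))
    # disc rim top z=.05
    ym=(h>20)&(h<32)&(s>120)&(v>70)&(np.abs(Z-.1)<.004)&(np.hypot(X-.585,Y-.104)<.15); q=P[ym]
    c,l=cv2.connectedComponents(ym.astype(np.uint8)); 
    Q=np.array([P[l==i].mean(0) for i in range(1,c) if (l==i).sum()>3]); print(Q.round(4).tolist())
    f=least_squares(lambda c:(lambda a:np.r_[Q[:,0]-c[0]-.13*np.cos(a),Q[:,1]-c[1]-.13*np.sin(a)])(np.round((np.arctan2(Q[:,1]-c[1],Q[:,0]-c[0])-c[2])/(np.pi/3))*np.pi/3+c[2]),[.585,.104,-.16]); print("posts fit",f.x[:2].round(4),np.degrees(f.x[2]),"res",np.abs(f.fun).max())
    rc=((h<8)|(h>172))&(s>150)&(v>60)&(np.abs(Z-.165)<.004)&(np.hypot(X-.585,Y-.104)<.11); print("red cap",rc.sum(),P[rc].mean(0).round(4))
    bl=(h>105)&(h<125)&(s>110)&(np.hypot(X-.64,Y+.1)<.1); B=P[bl]; D[n+"b"]=B
    gp=(np.hypot(X-.585,Y-.104)<.2)&(Z>.2)&(np.hypot(X-.585,Y-.104)>.13)&(v>60)&(s<60); print("lamp arm",P[gp].mean(0).round(3),gp.sum())
B=np.r_[D["sceneb"],D["sideb"]]
c=np.array([.585,.104])
for yaw in [14.5]:
    a=np.radians(yaw); ux=np.array([np.cos(a),np.sin(a)]); uy=np.array([-np.sin(a),np.cos(a)])
    L=np.c_[(B[:,:2]-c)@ux,(B[:,:2]-c)@uy,B[:,2]]
    for z0 in np.arange(.01,.105,.006):
        m=(L[:,2]>z0)&(L[:,2]<=z0+.006)
        if m.sum(): print(z0.round(3),m.sum(),"x",np.percentile(L[m,0],[2,98]).round(3),"y hist",np.percentile(L[m,1],[2,20,50,80,98]).round(3))
    # yaw from panel upper part: y vs x
    m=(L[:,2]>.088)&(L[:,1]<-.2)
    print("slope deg",np.degrees(np.polyfit(L[m,0],L[m,1],1)[0]))
E
```

```text
scene axis ring [0.5911 0.1056]
[[0.4602, 0.1218, 0.0994], [0.5419, 0.2227, 0.0994], [0.5065, 0.0021, 0.0999], [0.6693, 0.2039, 0.1], [0.6348, -0.0174, 0.0995], [0.7161, 0.0834, 0.0991]]
posts fit [0.5882 0.1027] -8.762253146145959 res 0.0011881949348775123
red cap 19 [0.6681 0.1286 0.1641]
lamp arm [0.739 0.135 0.231] 251
side axis ring [0.5895 0.1073]
[[0.6661, 0.2064, 0.1005], [0.5374, 0.2226, 0.099], [0.7126, 0.0849, 0.0994], [0.454, 0.1223, 0.1001], [0.63, -0.0173, 0.1003], [0.5019, 0.0013, 0.0995]]
posts fit [0.5837 0.1034] -8.592738689268463 res 0.0017778902073671277
red cap 14 [0.647  0.1338 0.1651]
lamp arm [0.559 0.024 0.346] 455
0.01 8 x [-0.038  0.035] y hist [-0.242 -0.242 -0.24  -0.237 -0.214]
0.016 6 x [-0.037  0.046] y hist [-0.243 -0.241 -0.241 -0.241 -0.211]
0.022 74 x [-0.049  0.048] y hist [-0.242 -0.206 -0.203 -0.199 -0.195]
0.028 219 x [-0.051  0.046] y hist [-0.241 -0.201 -0.196 -0.192 -0.189]
0.034 69 x [-0.05   0.049] y hist [-0.243 -0.236 -0.194 -0.191 -0.19 ]
0.04 86 x [-0.053  0.047] y hist [-0.242 -0.219 -0.194 -0.192 -0.191]
0.046 32 x [-0.054  0.048] y hist [-0.243 -0.241 -0.224 -0.218 -0.216]
0.052 33 x [-0.054  0.047] y hist [-0.243 -0.241 -0.226 -0.22  -0.219]
0.058 37 x [-0.054  0.049] y hist [-0.242 -0.24  -0.234 -0.224 -0.222]
0.064 50 x [-0.054  0.048] y hist [-0.243 -0.241 -0.237 -0.231 -0.225]
0.07 27 x [-0.054  0.048] y hist [-0.24  -0.236 -0.233 -0.23  -0.229]
0.076 20 x [-0.055  0.048] y hist [-0.24  -0.238 -0.235 -0.233 -0.232]
0.082 20 x [-0.054  0.047] y hist [-0.242 -0.241 -0.24  -0.236 -0.235]
0.088 34 x [-0.055  0.048] y hist [-0.247 -0.246 -0.245 -0.242 -0.237]
0.094 110 x [-0.053  0.045] y hist [-0.248 -0.246 -0.244 -0.243 -0.242]
slope deg -1.1009746253563333
```

```bash
cat >> h.py <<'E'
C=np.array([.586,.1035]); YAW=14.0
def rot(psi,t):   # tool y at yaw psi, tool z leans by t (deg) towards -x0
    a,t=np.radians([psi,t]); y=np.array([np.cos(a),np.sin(a),0]); x0=np.cross(y,[0,0,-1.])
    z=np.array([0,0,-np.cos(t)])-np.sin(t)*x0
    return np.c_[np.cross(y,z),y,z]
def post(th,t=26,back=0,r=.127,z=.063):
    M=rot(th-90,t); a=np.radians(th)
    return np.r_[C+r*np.array([np.cos(a),np.sin(a)]),z]-back*M[:,2],M
def plan(targets,s=None):
    s=s or r.state(); q=s["tcp_rot"]; M0=R.from_quat([q[1],q[2],q[3],q[0]]).as_matrix(); p0=s["ee_pos"]
    for p,M in targets:
        v=M0.T@(np.array(p)-p0)/.4; w=R.from_matrix(M0.T@M).as_rotvec()*180/np.pi/30
        print(np.r_[v,w].round(3).tolist())
E
python3 - <<'E'
from h import *
plan([([.46,-.05,.28],rot(28,0))]); print(post(231.3,26,.1),231.3-90)
E
```

```text
[-0.125, -0.162, -0.123, -0.002, -0.001, -0.933]
(array([ 0.47918535, -0.02982648,  0.1528794 ]), array([[-0.56196438, -0.78043041,  0.27408834],
       [-0.7014462 ,  0.62524266,  0.34211817],
       [-0.43837115,  0.        , -0.89879405]])) 141.3
```

arm_command --deltas '[-0.12, -0.16, -0.12, 0, 0, -0.93, 0, -0.12, -0.16, -0.12, 0, 0, -0.93, 0, -0.12, -0.16, -0.12, 0, 0, -0.93, 0, -0.12, -0.16, -0.12, 0, 0, -0.93, 0]'

```text
t: 0.55
ee_pos: [0.4605, -0.0486, 0.2802]
tcp_rot: [0.001, 0.514, 0.858, 0.0]
force: [-0.1, -0.0, -0.7]
width: 0.0854
finger_force: 0.0
```

arm_command --deltas '[0, 0, 0, 0, 0, -0.95, 0, 0, 0, 0, 0, 0, -0.95, 0, 0, 0, 0, 0, 0, -0.95, 0, 0, 0, 0, 0, 0, -0.95, 0]'

```text
t: 0.95
ee_pos: [0.4608, -0.048, 0.2791]
tcp_rot: [-0.0, 0.286, 0.958, -0.0]
force: [-0.1, 0.3, -0.4]
width: 0.0853
finger_force: 0.0
```

```bash
python3 - <<'E'
from h import *
s=r.state(); print(s["t"],s["joints"].round(3),s["ee_pos"].round(3),s["tcp_rot"].round(3))
E
```

```text
0.95 [-0.104  0.12  -0.041  1.411 -0.     0.477] [ 0.461 -0.048  0.279] [-0.     0.286  0.958 -0.   ]
```

arm_command --deltas '[0, 0, 0, 0, 0, -0.95, 0, 0, 0, 0, 0, 0, -0.95, 0, 0, 0, 0, 0, 0, -0.95, 0, 0, 0, 0, 0, 0, -0.95, 0]'

```text
t: 1.35
ee_pos: [0.4608, -0.048, 0.279]
tcp_rot: [-0.0, 0.042, 0.999, -0.0]
force: [-0.5, 0.0, -0.3]
width: 0.0852
finger_force: 0.0
```

arm_command --deltas '[0, 0, 0, 0, 0, -0.95, 0, 0, 0, 0, 0, 0, -0.95, 0, 0, 0, 0, 0, 0, -0.95, 0, 0, 0, 0, 0, 0, -0.95, 0]'

```text
t: 1.75
ee_pos: [0.4608, -0.048, 0.2791]
tcp_rot: [-0.0, -0.205, 0.979, 0.0]
force: [0.4, 1.2, -0.2]
width: 0.0853
finger_force: 0.0
```

```bash
python3 - <<'E'
from h import *
plan([post(231.3,27,.15),post(231.3,27,.10),post(231.3,27,.05),post(231.3,27,0)])
E
```

```text
[-0.007, -0.005, 0.206, -0.216, -0.883, -0.902]
[-0.057, 0.021, 0.317, -0.216, -0.883, -0.902]
[-0.107, 0.047, 0.429, -0.216, -0.883, -0.902]
[-0.158, 0.074, 0.54, -0.216, -0.883, -0.902]
```

arm_command --deltas '[0, 0, 0.1, -0.216, -0.883, -0.902, 0, 0, 0, 0.1, -0.216, -0.883, -0.902, 0, 0, 0, 0.1, -0.216, -0.883, -0.902, 0, -0.007, -0.005, 0.206, -0.216, -0.883, -0.902, 0, -0.007, -0.005, 0.206, -0.216, -0.883, -0.902, 0, -0.057, 0.021, 0.317, -0.216, -0.883, -0.902, 0, -0.057, 0.021, 0.317, -0.216, -0.883, -0.902, 0]'

```text
t: 2.45
ee_pos: [0.4764, -0.0303, 0.1483]
tcp_rot: [0.209, -0.418, 0.878, 0.102]
force: [-1.0, -0.3, 0.5]
width: 0.0852
finger_force: 0.0
```

```bash
python3 - <<'E'
from h import *
s=r.state(); print(s["t"],s["joints"].round(3),s["ee_pos"].round(3))
p,d,K,T=cam("wrist"); cv2.imwrite("pics/w1.png",p[...,::-1]); P=pts(d,K,T)
H=cv2.cvtColor(p,cv2.COLOR_RGB2HSV); h,sa,v=[H[...,i].astype(int) for i in range(3)]
ym=(h>20)&(h<32)&(sa>120)&(v>70)&(np.abs(P[...,2]-.1)<.004); c,l=cv2.connectedComponents(ym.astype(np.uint8))
for i in range(1,c):
    if (l==i).sum()>10: m=P[l==i].mean(0); print(m.round(4),np.hypot(*(m[:2]-C)),np.degrees(np.arctan2(*(m[:2]-C)[::-1]))%360)
plan([post(231.3,27,.05),post(231.3,27,0)])
E
```

```text
2.45 [-0.342  0.092 -0.517  0.799  0.442 -1.193] [ 0.476 -0.03   0.148]
[0.5041 0.0021 0.0981] 0.13037488031016659 231.06615544121752
[0.7128 0.0835 0.0977] 0.12837127468221016 351.04323615386585
[0.5383 0.2232 0.0979] 0.12885132869626006 111.73096962360263
[-0.003, -0.004, 0.122, 0.003, -0.003, -0.013]
[-0.003, -0.004, 0.247, 0.003, -0.003, -0.013]
```

View pics/w1.png

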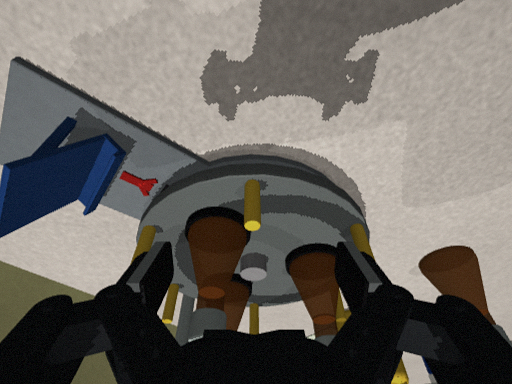

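The wrist picture shows the post at (252,205) midway between the open fingers, with the easel at (60,170). The axis agrees to about 1 mm. Descend, cage the post and turn.

arm_command --deltas '[-0.003, -0.004, 0.122, 0, 0, 0, 0, -0.003, -0.004, 0.247, 0, 0, 0, 0, -0.003, -0.004, 0.247, 0, 0, 0, 0.7, -0.003, -0.004, 0.247, 0, 0, 0, 0.7, -0.003, -0.004, 0.247, 0, 0, 0, 0.7, -0.003, -0.004, 0.247, 0, 0, 0, 0.7]' --newtons 20

```text
t: 3.1
ee_pos: [0.5098, 0.0027, 0.067]
tcp_rot: [0.212, -0.418, 0.878, 0.099]
force: [-0.8, -0.4, -0.1]
width: 0.0281
finger_force: 0.0
```

```bash
python3 - <<'E'
from h import *
s=r.state(); print(s["joints"].round(3),s["width"],s["force"])
plan([post(a,27) for a in (227,222,217,212,207)])
E
```

```text
[-0.245  0.214 -0.627  0.514  0.424 -1.088] 0.028102097379444222 [-0.75609881 -0.44684102 -0.08623648]
[0.005, 0.033, 0.008, 0.055, 0.003, 0.12]
[0.003, 0.06, 0.01, 0.13, 0.003, 0.268]
[-0.002, 0.087, 0.012, 0.206, 0.003, 0.417]
[-0.009, 0.114, 0.016, 0.282, 0.004, 0.565]
[-0.018, 0.14, 0.02, 0.358, 0.004, 0.713]
```

arm_command --deltas '[0.005, 0.033, 0.008, 0.055, 0, 0.12, 0.74, 0.003, 0.06, 0.01, 0.13, 0, 0.268, 0.74, -0.002, 0.087, 0.012, 0.206, 0, 0.417, 0.74, -0.009, 0.114, 0.016, 0.282, 0, 0.565, 0.74, -0.018, 0.14, 0.02, 0.358, 0, 0.713, 0.74]'

```text
t: 3.6
ee_pos: [0.4721, 0.0458, 0.0628]
tcp_rot: [0.228, -0.225, 0.946, 0.054]
force: [1.3, -1.4, 0.6]
width: 0.0224
finger_force: 0.6
```

```bash
python3 - <<'E'
from h import *
s=r.state(); print(s["joints"].round(3),s["width"],s["force"])
plan([post(a,27) for a in (202,197,192,187,182)])
E
```

```text
[-0.05   0.062 -0.872  0.217  0.228 -0.468] 0.022365825591704722 [ 1.29154779 -1.41772447  0.5933059 ]
[-0.003, 0.027, 0.001, 0.073, 0.005, 0.14]
[-0.006, 0.054, 0.002, 0.149, 0.005, 0.289]
[-0.011, 0.081, 0.005, 0.224, 0.005, 0.437]
[-0.018, 0.108, 0.009, 0.3, 0.005, 0.585]
[-0.027, 0.134, 0.014, 0.376, 0.005, 0.734]
```

arm_command --deltas '[-0.003, 0.027, 0.001, 0.073, 0.005, 0.14, 0.74, -0.006, 0.054, 0.002, 0.149, 0.005, 0.289, 0.74, -0.011, 0.081, 0.005, 0.224, 0.005, 0.437, 0.74, -0.018, 0.108, 0.009, 0.3, 0.005, 0.585, 0.74, -0.027, 0.134, 0.014, 0.376, 0.005, 0.734, 0.74]'

```text
t: 4.1
ee_pos: [0.4584, 0.0996, 0.0628]
tcp_rot: [0.233, -0.017, 0.972, 0.004]
force: [0.5, -1.5, -1.1]
width: 0.0221
finger_force: 0.7
```

```bash
python3 - <<'E'
from h import *
s=r.state(); print(s["joints"].round(3),s["width"],s["force"])
plan([post(a,27) for a in (177,172,167,162,157)])
E
```

```text
[ 0.288  0.034 -0.911  0.168 -0.113  0.226] 0.022051237704121714 [ 0.50703167 -1.51042318 -1.12190441]
[-0.003, 0.026, 0.001, 0.077, -0.001, 0.149]
[-0.006, 0.054, 0.003, 0.153, -0.001, 0.297]
[-0.011, 0.081, 0.005, 0.228, -0.001, 0.446]
[-0.019, 0.107, 0.009, 0.304, -0.001, 0.594]
[-0.028, 0.133, 0.014, 0.379, -0.001, 0.743]
```

arm_command --deltas '[-0.003, 0.026, 0.001, 0.077, 0, 0.149, 0.74, -0.006, 0.054, 0.003, 0.153, 0, 0.297, 0.74, -0.011, 0.081, 0.005, 0.228, 0, 0.446, 0.74, -0.019, 0.107, 0.009, 0.304, 0, 0.594, 0.74, -0.028, 0.133, 0.014, 0.379, 0, 0.743, 0.74]'

```text
t: 4.6
ee_pos: [0.4687, 0.1535, 0.0627]
tcp_rot: [0.228, 0.193, 0.953, -0.046]
force: [1.0, -2.4, -0.4]
width: 0.0223
finger_force: 0.7
```

```bash
python3 - <<'E'
from h import *
s=r.state(); print(s["joints"].round(3),s["width"],s["force"])
plan([post(a,27) for a in (152,147,142,139,136,133)])
E
```

```text
[ 0.547  0.157 -0.728  0.397 -0.376  0.893] 0.02225908891998936 [ 1.00809245 -2.40446603 -0.36826613]
[-0.003, 0.027, 0.001, 0.076, -0.003, 0.15]
[-0.006, 0.055, 0.002, 0.152, -0.003, 0.299]
[-0.011, 0.082, 0.005, 0.227, -0.003, 0.447]
[-0.015, 0.097, 0.007, 0.272, -0.003, 0.536]
[-0.02, 0.113, 0.01, 0.318, -0.003, 0.625]
[-0.026, 0.129, 0.012, 0.363, -0.003, 0.715]
```

arm_command --deltas '[-0.003, 0.027, 0.001, 0.076, 0, 0.15, 0.74, -0.006, 0.055, 0.002, 0.152, 0, 0.299, 0.74, -0.011, 0.082, 0.005, 0.227, 0, 0.447, 0.74, -0.015, 0.097, 0.007, 0.272, 0, 0.536, 0.74, -0.02, 0.113, 0.01, 0.318, 0, 0.625, 0.74, -0.026, 0.129, 0.012, 0.363, 0, 0.715, 0.74, -0.026, 0.129, 0.012, 0.363, 0, 0.715, 0.74, -0.026, 0.129, 0.012, 0.363, 0, 0.715, 0.74]'

```text
t: 5.4
ee_pos: [0.4994, 0.1966, 0.0624]
tcp_rot: [0.213, 0.386, 0.893, -0.092]
force: [-0.1, -0.6, -0.1]
width: 0.0226
finger_force: 0.0
```

```bash
cat > ph.py <<'E'
from h import *
def phase(n):
    p,d,K,T=cam(n); P=pts(d,K,T); H=cv2.cvtColor(p,cv2.COLOR_RGB2HSV); h,s,v=[H[...,i].astype(int) for i in range(3)]
    ym=(h>20)&(h<32)&(s>120)&(v>70)&(np.abs(P[...,2]-.1)<.004)&(np.hypot(P[...,0]-C[0],P[...,1]-C[1])<.15); c,l=cv2.connectedComponents(ym.astype(np.uint8))
    Q=np.array([P[l==i].mean(0)[:2] for i in range(1,c) if (l==i).sum()>3]); b=(2.2e-3,-.8e-3) if n=="scene" else (-2.3e-3,0)
    a=np.degrees(np.arctan2(Q[:,1]-C[1]-b[1],Q[:,0]-C[0]-b[0])); 
    rc=((h<8)|(h>172))&(s>150)&(v>60)&(np.abs(P[...,2]-.165)<.004)&(np.hypot(P[...,0]-C[0],P[...,1]-C[1])<.11)
    print(n,(a%60).round(2),"red",P[rc].mean(0).round(4),p.shape); return p
E
python3 - <<'E'
from ph import *
print(r.state()["force"]); phase("scene"); phase("side")
E
```

```text
[-0.12926484 -0.55218053 -0.09140451]
scene [13.24 13.75 14.03 13.7 ] red [0.6111 0.0249 0.1648] (384, 512, 3)
side [11.87 14.25 13.43 13.   13.44] red [0.5999 0.0294 0.1649] (384, 512, 3)
```

The carousel is in its stop and nothing touches the post. Open and back out.

arm_command --deltas '[0, 0, 0, 0, 0, 0, 0, 0, 0, 0, 0, 0, 0, 0, 0, 0, 0, 0, 0, 0, 0, 0, 0, 0, 0, 0, 0, 0, 0, 0, 0, 0, 0, 0, 0, 0, 0, -0.12, 0, 0, 0, 0, 0, 0, -0.25, 0, 0, 0, 0, 0, 0, -0.35, 0, 0, 0, 0, 0, 0, -0.35, 0, 0, 0, 0]'

```text
t: 6.4
ee_pos: [0.4567, 0.2458, 0.1913]
tcp_rot: [0.214, 0.386, 0.893, -0.089]
force: [0.5, 1.2, -0.7]
width: 0.0853
finger_force: 0.0
```

```bash
python3 - <<'E'
from ph import *
phase("scene"); phase("side"); s=r.state(); print(s["t"],s["joints"].round(3),s["ee_pos"])
M=rot(44+0,0); plan([([.42,.10,.28],rot(70,0))])
E
```

```text
scene [13.6  13.91 14.09 13.89] red [0.6101 0.0245 0.165 ] (384, 512, 3)
side [11.19 13.61 12.93 13.15 13.46] red [0.6    0.029  0.1651] (384, 512, 3)
6.5 [ 0.762  0.234 -0.223  1.118 -0.469  1.578] [0.45590475 0.24356145 0.18707044]
[-0.283, -0.311, -0.117, -0.209, 0.878, -0.874]
```

arm_command --deltas '[-0.1, -0.1, -0.25, -0.209, 0.878, -0.874, 0, -0.1, -0.1, -0.25, -0.209, 0.878, -0.874, 0, -0.283, -0.311, -0.117, -0.209, 0.878, -0.874, 0, -0.283, -0.311, -0.117, -0.209, 0.878, -0.874, 0, -0.283, -0.311, -0.117, -0.209, 0.878, -0.874, 0, -0.283, -0.311, -0.117, -0.209, 0.878, -0.874, 0]'

```text
t: 7.1
ee_pos: [0.4203, 0.0929, 0.2783]
tcp_rot: [-0.002, 0.177, 0.984, -0.001]
force: [0.8, 0.3, 0.0]
width: 0.0852
finger_force: 0.0
```

```bash
python3 - <<'E'
from h import *
plan([([.42,-.2,.30],rot(97,0))])
E
```

```text
[-0.255, -0.687, -0.053, -0.004, -0.009, -0.914]
```

arm_command --deltas '[-0.255, -0.687, -0.053, 0, 0, -0.914, 0, -0.255, -0.687, -0.053, 0, 0, -0.914, 0, -0.255, -0.687, -0.053, 0, 0, -0.914, 0, -0.255, -0.687, -0.053, 0, 0, -0.914, 0, -0.255, -0.687, -0.053, 0, 0, -0.914, 0, -0.255, -0.687, -0.053, 0, 0, -0.914, 0, -0.255, -0.687, -0.053, 0, 0, -0.914, 0, -0.255, -0.687, -0.053, 0, 0, -0.914, 0]'

```text
t: 7.9
ee_pos: [0.4212, -0.196, 0.2994]
tcp_rot: [-0.002, -0.062, 0.998, -0.001]
force: [-0.9, -0.1, 0.4]
width: 0.0856
finger_force: 0.0
```

```bash
cat > brd.py <<'E'
from h import *
def board(n,near,zr):
    p,d,K,T=cam(n); P=pts(d,K,T); H=cv2.cvtColor(p,cv2.COLOR_RGB2HSV); h,s,v=[H[...,i].astype(int) for i in range(3)]
    m=(s<70)&(v>90)&(P[...,2]>zr[0])&(P[...,2]<zr[1])&(np.hypot(P[...,0]-near[0],P[...,1]-near[1])<.075)&(d>0)
    return p,P[m],m
E
python3 - <<'E'
from brd import *
Q=[]
for n in ["scene","side","wrist"]:
    p,q,m=board(n,(.436,-.281),(.143,.16))
    if len(q)<10: print(n,len(q)); continue
    (cx,cy),(w,hh),an=cv2.minAreaRect((q[:,:2]*1000).astype(np.float32)); vx=cv2.fitLine(q[:,:2].astype(np.float32),cv2.DIST_HUBER,0,.01,.01).ravel()
    print(n,len(q),"rect",round(cx,1),round(cy,1),round(w,1),round(hh,1),round(an,1),"line",np.degrees(np.arctan2(vx[1],vx[0])).round(1),"z",np.percentile(q[:,2],[5,50,95]).round(4))
cv2.imwrite("pics/w2.png",p[...,::-1]); s=r.state(); print(s["ee_pos"])
plan([([.436,-.281,.22],rot(107.5,0))])
E
```

```text
scene 80 rect 437.9 -281.8 8.3 108.7 73.3 line -16.7 z [0.1473 0.1501 0.1524]
side 217 rect 434.7 -281.1 12.2 109.6 72.5 line -16.1 z [0.1439 0.1493 0.152 ]
wrist 703 rect 436.6 -281.1 8.1 109.9 73.6 line -16.4 z [0.1475 0.1487 0.1499]
[ 0.42120946 -0.19294666  0.30007419]
[-0.009, -0.223, 0.2, 0.0, -0.006, -0.339]
```

View pics/w2.png

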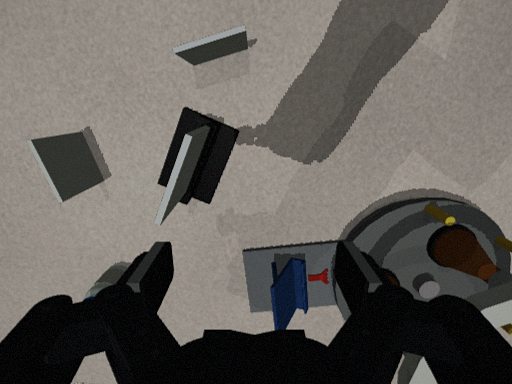

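Wrist picture: the rack board is at about (180,170) and is the largest, with loose look-alikes at (212,45) and (68,165). The easel panel is at (288,290). All three views put the board at yaw −16.4°, centre (0.4366, −0.281), top about 0.150.

```bash
python3 - <<'E'
from h import *
M=rot(73.6,0); plan([([.4366,-.2811,.215],M),([.4366,-.2811,.16],M),([.4366,-.2811,.110],M)])
E
```

```text
[-0.011, -0.223, 0.213, -0.001, -0.005, 0.791]
[-0.011, -0.223, 0.35, -0.001, -0.005, 0.791]
[-0.011, -0.223, 0.475, -0.001, -0.005, 0.791]
```

arm_command --deltas '[-0.011, -0.223, 0.1, 0, -0.005, 0.791, 0, -0.011, -0.223, 0.213, 0, -0.005, 0.791, 0, -0.011, -0.223, 0.213, 0, -0.005, 0.791, 0, -0.011, -0.223, 0.213, 0, -0.005, 0.791, 0, -0.011, -0.223, 0.35, 0, -0.005, 0.791, 0, -0.011, -0.223, 0.475, 0, -0.005, 0.791, 0, -0.011, -0.223, 0.475, 0, -0.005, 0.791, 0, -0.011, -0.223, 0.475, 0, -0.005, 0.791, 0]'

```text
t: 8.85
ee_pos: [0.4371, -0.2804, 0.112]
tcp_rot: [0.0, 0.141, 0.99, -0.0]
force: [0.3, 0.0, 1.0]
width: 0.0855
finger_force: 0.0
```

arm_command --deltas '[0, 0, 0, 0, 0, 0, 0.5, 0, 0, 0, 0, 0, 0, 0.8, 0, 0, 0, 0, 0, 0, 1, 0, 0, 0, 0, 0, 0, 1, 0, 0, 0, 0, 0, 0, 1, 0, 0, 0, 0, 0, 0, 1, 0, 0, 0, 0, 0, 0, 1, 0, 0, 0, 0, 0, 0, 1]' --newtons 40

```text
t: 9.65
ee_pos: [0.4373, -0.2818, 0.1118]
tcp_rot: [0.001, 0.142, 0.99, -0.001]
force: [-0.8, 0.7, 5.2]
width: 0.0074
finger_force: 40.0
```

arm_command --deltas '[0, 0, -0.1, 0, 0, 0, 1, 0, 0, -0.2, 0, 0, 0, 1, 0, 0, -0.3, 0, 0, 0, 1, 0, 0, -0.3, 0, 0, 0, 1]'

```text
t: 10.05
ee_pos: [0.4387, -0.2827, 0.2361]
tcp_rot: [0.004, 0.142, 0.99, -0.002]
force: [0.6, -0.6, -1.8]
width: 0.0075
finger_force: 39.4
```

```bash
cat >> h.py <<'E'
YAW=13.6; F=np.array([-.003,-.2025,.027])
def easel(back=0,off=.007,h=.107,x=0.0,tilt=28):
    a=np.radians(YAW); b=np.radians(tilt); ux=np.array([np.cos(a),np.sin(a),0]); uy=np.array([-np.sin(a),np.cos(a),0]); Z=np.array([0,0,1.])
    b0=np.radians(28); n0=np.cos(b0)*uy+np.sin(b0)*Z; u0=np.cos(b0)*Z-np.sin(b0)*uy
    n=np.cos(b)*uy+np.sin(b)*Z; u=np.cos(b)*Z-np.sin(b)*uy
    p=np.r_[C,0]+ux*(F[0]+x)+uy*F[1]+Z*F[2]+n0*off+u0*back+u*h
    return p,np.c_[np.cross(n,-u),n,-u]
E
python3 - <<'E'
from h import *
s=r.state(); print(s["ee_pos"],s["width"],s["force"])
p,M=easel(.08); print(p)
plan([(p+[0,0,.06],rot(103.6,0)),(p,M)])
E
```

```text
[ 0.43873578 -0.28271479  0.23611685] 0.0075279090928580174 [ 0.62195242 -0.63543422 -1.80054381]
[ 0.64989047 -0.1733498   0.1953975 ]
[-0.43, 0.411, -0.046, -0.011, 0.016, -0.999]
[-0.428, 0.411, 0.104, -0.922, 0.259, -0.976]
```

arm_command --deltas '[-0.428, 0.411, -0.05, -0.922, 0.259, -0.976, 1, -0.428, 0.411, -0.05, -0.922, 0.259, -0.976, 1, -0.428, 0.411, -0.05, -0.922, 0.259, -0.976, 1, -0.428, 0.411, -0.05, -0.922, 0.259, -0.976, 1, -0.428, 0.411, -0.05, -0.922, 0.259, -0.976, 1, -0.428, 0.411, -0.05, -0.922, 0.259, -0.976, 1, -0.428, 0.411, -0.05, -0.922, 0.259, -0.976, 1, -0.428, 0.411, 0.104, -0.922, 0.259, -0.976, 1, -0.428, 0.411, 0.104, -0.922, 0.259, -0.976, 1, -0.428, 0.411, 0.104, -0.922, 0.259, -0.976, 1]'

```text
t: 11.05
ee_pos: [0.6457, -0.1719, 0.1891]
tcp_rot: [-0.033, -0.113, 0.963, 0.243]
force: [0.3, 0.9, 0.3]
width: 0.0077
finger_force: 39.6
```

```bash
cat > chk.py <<'E'
from h import *
def stand(q):
    a=np.radians(YAW); d=q[:,:2]-C; return np.c_[d@[np.cos(a),np.sin(a)],d@[-np.sin(a),np.cos(a)],q[:,2]]
def look(tag):
    for n in ["scene","side"]:
        p,d,K,T=cam(n); P=pts(d,K,T); H=cv2.cvtColor(p,cv2.COLOR_RGB2HSV); h,s,v=[H[...,i].astype(int) for i in range(3)]
        L=stand(P.reshape(-1,3)).reshape(P.shape)
        near=(np.abs(L[...,0])<.1)&(L[...,1]<-.14)&(L[...,1]>-.36)&(d>0)
        m=near&(s<70)&(v>70)&(L[...,2]>.035); m=cv2.erode(m.astype(np.uint8),np.ones((2,2)))>0
        q=L[m]; print(n,m.sum(),"x",np.percentile(q[:,0],[1,50,99]).round(3),"z",np.percentile(q[:,2],[1,99]).round(3))
        # front/any face plane y = a + b x + c z
        A=np.c_[np.ones(len(q)),q[:,0],q[:,2]]; w=np.ones(len(q),bool)
        for _ in range(8): k=np.linalg.lstsq(A[w],q[w,1],rcond=None)[0]; e=A@k-q[:,1]; w=np.abs(e)<max(.002,1.5*np.median(np.abs(e)))
        print("  plane y at z=.09: %.4f"%(k[0]+.09*k[2]),"yaw err %.1f tilt %.1f"%(np.degrees(np.arctan(k[1])),-np.degrees(np.arctan(k[2]))),w.sum())
        bm=near&(h>105)&(h<125)&(s>110); b=L[bm]; 
        if bm.sum(): print("  blue",bm.sum(),"x",np.percentile(b[:,0],[2,98]).round(3),"y",np.percentile(b[:,1],[2,98]).round(3),"z",np.percentile(b[:,2],[2,98]).round(3))
        cv2.imwrite(f"pics/{tag}_{n}.png",p[...,::-1])
E
python3 - <<'E'
from chk import *
look("a"); s=r.state(); print(s["ee_pos"],s["joints"].round(2),s["width"])
a=cv2.imread("pics/a_scene.png")[150:320,150:370];b=cv2.imread("pics/a_side.png")[110:280,210:430]
cv2.imwrite("pics/a.png",cv2.resize(np.vstack([a,b]),None,fx=1.75,fy=1.75,interpolation=2))
plan([easel(.04),easel(.0)])
E
```

```text
scene 258 x [-0.029  0.031  0.049] z [0.108 0.391]
  plane y at z=.09: -0.2239 yaw err -1.9 tilt 28.5 151
  blue 394 x [-0.044  0.051] y [-0.246 -0.19 ] z [0.013 0.096]
side 349 x [-0.065 -0.03   0.038] z [0.102 0.391]
  plane y at z=.09: -0.2310 yaw err -0.5 tilt 27.8 218
  blue 309 x [-0.052  0.039] y [-0.246 -0.189] z [0.026 0.097]
[ 0.64738282 -0.17235276  0.19225172] [-0.43  0.77  0.68  1.8   0.38 -0.73] 0.007104853495538055
[-0.006, -0.0, 0.091, 0.008, -0.005, -0.004]
[-0.006, -0.001, 0.191, 0.008, -0.005, -0.004]
```

View pics/a.png

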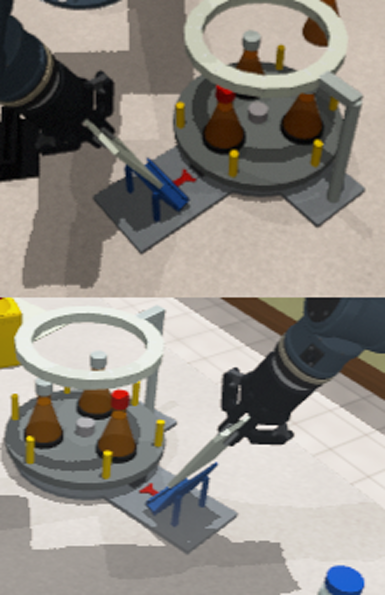

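The pictures show the board held over the easel with matching yaw and tilt, and the red cap at the arrow. Lower with +2 mm forward.

arm_command --deltas '[-0.006, 0.005, 0.04, 0, 0, 0, 1, -0.006, 0.005, 0.08, 0, 0, 0, 1, -0.006, 0.005, 0.12, 0, 0, 0, 1, -0.006, 0.005, 0.15, 0, 0, 0, 1, -0.006, 0.005, 0.18, 0, 0, 0, 1, -0.006, 0.005, 0.18, 0, 0, 0, 1, -0.006, 0.005, 0.18, 0, 0, 0, 1]'

```text
t: 11.85
ee_pos: [0.6418, -0.1371, 0.1296]
tcp_rot: [-0.03, -0.115, 0.963, 0.242]
force: [0.1, -0.1, -0.8]
width: 0.0079
finger_force: 39.6
```

```bash
python3 - <<'E'
from chk import *
look("b"); s=r.state(); print(s["ee_pos"],s["width"],s["force"])
plan([easel(0,.009),easel(-.005,.009)])
E
```

```text
scene 199 x [-0.015  0.038  0.054] z [0.046 0.331]
  plane y at z=.09: -0.2214 yaw err -2.8 tilt 28.1 123
  blue 307 x [-0.04   0.051] y [-0.247 -0.19 ] z [0.013 0.099]
side 349 x [-0.06  -0.03   0.038] z [0.045 0.592]
  plane y at z=.09: -0.2286 yaw err -0.4 tilt 26.9 210
  blue 228 x [-0.052  0.038] y [-0.245 -0.199] z [0.02  0.096]
[ 0.64187083 -0.13729195  0.12907364] 0.007034715829808323 [-0.40441278 -0.02895827 -0.39136639]
[0.002, 0.001, 0.01, 0.007, -0.005, -0.003]
[0.002, 0.001, 0.023, 0.007, -0.005, -0.003]
```

arm_command --deltas '[0, 0, 0.01, 0, 0, 0, 1, 0, 0, 0.015, 0, 0, 0, 1, 0, 0, 0.019, 0, 0, 0, 1, 0, 0, 0.023, 0, 0, 0, 1, 0, 0, 0.023, 0, 0, 0, 1]'

```text
t: 12.45
ee_pos: [0.6403, -0.1332, 0.1207]
tcp_rot: [-0.031, -0.114, 0.963, 0.242]
force: [-2.0, -5.4, 8.4]
width: 0.0076
finger_force: 41.3
```

Force of 10 N along the slope at the expected depth, so it stands on the ledge. Release.

arm_command --deltas '[0, 0, -0.003, 0, 0, 0, 0.9, 0, 0, -0.003, 0, 0, 0, 0.8, 0, 0, -0.003, 0, 0, 0, 0.6, 0, 0, -0.003, 0, 0, 0, 0.4, 0, 0, -0.003, 0, 0, 0, 0.4, 0, 0, -0.003, 0, 0, 0, 0.4]'

```text
t: 13.05
ee_pos: [0.6401, -0.1329, 0.1202]
tcp_rot: [-0.032, -0.114, 0.963, 0.243]
force: [-0.2, -0.3, 0.1]
width: 0.0513
finger_force: 0.0
```

```bash
python3 - <<'E'
from chk import *
look("c"); s=r.state(); print(s["ee_pos"],s["width"],s["force"])
a=cv2.imread("pics/c_scene.png")[150:320,150:370];b=cv2.imread("pics/c_side.png")[110:280,210:430]
cv2.imwrite("pics/c.png",cv2.resize(np.vstack([a,b]),None,fx=1.75,fy=1.75,interpolation=2))
E
```

```text
scene 354 x [-0.042  0.022  0.053] z [0.044 0.32 ]
  plane y at z=.09: -0.2282 yaw err -0.5 tilt 32.3 255
  blue 216 x [-0.042  0.051] y [-0.246 -0.19 ] z [0.01  0.095]
side 264 x [-0.062 -0.034  0.03 ] z [0.038 0.584]
  plane y at z=.09: -0.2400 yaw err -4.5 tilt 25.6 158
  blue 226 x [-0.052  0.038] y [-0.245 -0.19 ] z [0.02  0.097]
[ 0.640193   -0.13293746  0.12028119] 0.051262794863411835 [ 0.60393554 -0.42465203  0.22090934]
```

View pics/c.png

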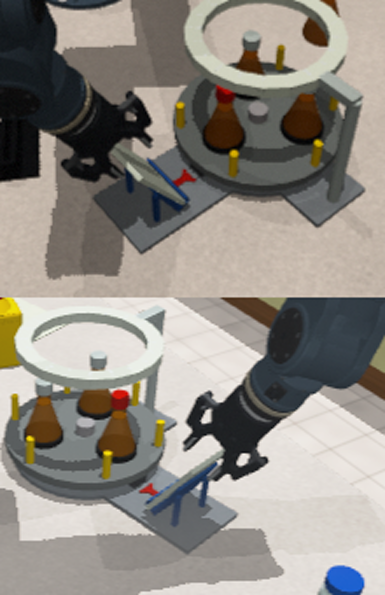

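The board leans on the easel between open fingers. Open fully, retreat along the fingers and verify.

arm_command --deltas '[0, 0, 0, 0, 0, 0, 0, 0, 0, 0, 0, 0, 0, 0, 0, 0, 0, 0, 0, 0, 0, 0, 0, 0, 0, 0, 0, 0, 0, 0, -0.06, 0, 0, 0, 0, 0, 0, -0.14, 0, 0, 0, 0, 0, 0, -0.25, 0, 0, 0, 0, 0, 0, -0.35, 0, 0, 0, 0, 0, 0, -0.45, 0, 0, 0, 0, 0, 0, -0.45, 0, 0, 0, 0, 0, 0, -0.45, 0, 0, 0, 0]'

```text
t: 14.25
ee_pos: [0.6615, -0.217, 0.2794]
tcp_rot: [-0.03, -0.114, 0.963, 0.242]
force: [-0.2, 0.5, -1.0]
width: 0.0854
finger_force: 0.0
```

```bash
python3 - <<'E'
from chk import *
from ph import phase
s=r.state(); print(s["t"],s["ee_pos"],s["force"])
G=[]
for n in ["scene","side","wrist"]:
    p,d,K,T=cam(n); P=pts(d,K,T); H=cv2.cvtColor(p,cv2.COLOR_RGB2HSV); h,sa,v=[H[...,i].astype(int) for i in range(3)]
    L=stand(P.reshape(-1,3)).reshape(P.shape)
    m=(np.abs(L[...,0])<.09)&(L[...,1]<-.17)&(L[...,1]>-.31)&(L[...,2]>.03)&(L[...,2]<.18)&(sa<70)&(v>70)&(d>0)
    q=L[m]
    for _ in range(3):
        k=np.linalg.lstsq(np.c_[np.ones(len(q)),q[:,0],q[:,2]],q[:,1],rcond=None)[0]; e=q[:,1]-np.c_[np.ones(len(q)),q[:,0],q[:,2]]@k; q2=q[np.abs(e)<.006]
        if len(q2)>20:q=q2
    print(n,m.sum(),"x",np.percentile(L[m][:,0],[1,99]).round(4),"z",np.percentile(L[m][:,2],[1,99]).round(4),"y at .09 %.4f yaw %.1f tilt %.1f"%(k[0]+.09*k[2],np.degrees(np.arctan(k[1])),-np.degrees(np.arctan(k[2]))))
cv2.imwrite("pics/w3.png",p[...,::-1])
phase("scene"); phase("side")
E
```

```text
14.25 [ 0.66152721 -0.21695798  0.27940891] [-0.16349747  0.46750397 -0.96738743]
scene 485 x [-0.0554  0.0534] z [0.0379 0.1521] y at .09 -0.2290 yaw -1.3 tilt 33.5
side 274 x [-0.0624  0.0481] z [0.0337 0.1529] y at .09 -0.2356 yaw -2.9 tilt 29.9
wrist 1476 x [-0.058   0.0498] z [0.031  0.1504] y at .09 -0.2291 yaw -0.1 tilt 34.1
scene [13.64 13.75 14.01 13.59] red [0.61   0.0246 0.1643] (384, 512, 3)
side [11.83 14.23 13.55 13.46 13.21] red [0.6005 0.0295 0.1645] (384, 512, 3)
```

View pics/w3.png

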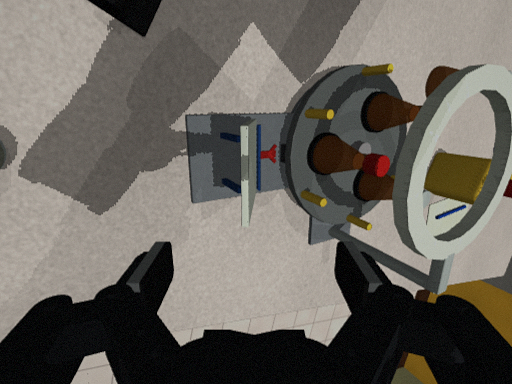

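The wrist picture shows the board at (248,170) flat along the easel, with the red cap (375,165) in line with the arrow (268,153). Measured tilt error is about 0.1 rad, the board is centred within about 4 mm, and the carousel is at 13.6–14° against the easel's 13.5°. All are within limits.

```bash
python3 -c "
from cell import r
print(r.hand_in())"
```

```text
the job is handed in; nothing more can be done
None
```

I turned the carousel until the red-capped flask clicked into its stop at the arrow and left the white board leaning on the easel, both let go. I handed the job in at about 14 s; no verdict came back, and by my measurements it is within limits: board leaning about 0.1 rad too far (limit 0.16), centred to about 4 mm.

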